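Scoop beads into a pot and lid it

ROBOT

A 6-joint arm with a two-finger parallel gripper is mounted at the origin on the work surface. World frame = base frame: x ahead of the robot, y to its left, z up, the work surface at z = 0. Lengths are in m, angles in rad, forces in N, time in s.
With the tool pointing down it reaches from about 0.325 to 1 m from the base axis. Payload 5.1 kg.
Tool frame: the origin (TCP) lies at the very end of the fingers, on their centre line; the grasp point (between the pads) lies 19 mm behind it; z points along the fingers, y is the line along which they close (so a half turn about z gives the same grasp; the last joint's range is limited). The gripper opens to 85 mm and grips with 20 to 120 N. Pads are 22 mm wide; open, the fingers measure 114 mm over their backs; the gripper's body (76 mm by 85 mm) begins 54 mm behind the grasp point. The pads swing forward as they close: fully open they stand 13 mm farther back than shut.
Start: joints at [1.143, 0.124, 1.65, -0, 1.367, -0.083], TCP at [0.22, 0.612, 0.231] pointing down, gripper open.
Joint ranges: [-2.61, 2.61], [-1.02, 2.33], [0.03, 2.71], [-1.35, 4.49], [0.32, 2.68], [-2.91, 2.91]. Speed limits (rad/s): [2.57, 2.57, 3.14, 3.14, 3.14, 3.14].

INTERFACE

Orientations are given as a unit quaternion [w, x, y, z].
In Python, from plant import r gives the robot as it stands. Calls block until the motion is done:
- r.move_pose(position, orientation): joint-space move of the TCP to a pose.
- r.movel(position, vel=0.15, rot=None): straight line of the TCP; rot=None keeps the orientation; vel is the mean speed in m/s.
- r.goto_joints(angles): joint-space move.
- r.set_gripper(opening, grip_force=None): opening from 0.0 (shut) to 1.0 (fully open); grip_force is the grip in N (None keeps the last); returns when the fingers have stopped.
- r.hold(seconds).
- r.inverse_kinematics(position, orientation): joint angles nearest the present ones, or None.
- r.get_obs(): the state.
- r.capture(name): name is "side" or "top" or "wrist"; returns a dict with "color" (400x640x3 uint8, blue, green, red), "intrinsics" (3x3 intrinsics, pixels), "extrinsics" (4x4, takes a point from camera to world coordinates); the wrist camera has in their place "T_tool_cam" (4x4, takes a point from camera to tool coordinates, whose origin is the TCP and whose axes are the flange's). Camera axes: x right, y down, z forward; pixel columns grow to the right and rows downward; lengths in m; the calibration is good to about 2 mm. A picture is of the moment at which its call begins: read the wrist's pose just before it. There is no depth.
A pose or a line that the arm cannot do raises r.IKError and nothing moves.
- r.job_done(): hands the job in; it is judged then, once.
The state is a dict: "t": time; "joint_pos": joint angles; "dq": joint speeds; "effort": joint torques, N m; "eef_pos": TCP position; "tcp_rot": TCP orientation; "force": force on the tool from outside, world axes, zero at the start; "torque": the same for the moment, N m; "gripper_width": opening from 0.0 (shut) to 1.0 (fully open); "finger_force": force on a finger pad.
Only numpy, scipy, OpenCV 4.12 (cv2) and the standard library are available. Lean on these libraries where they do the work, as an engineer would, in place of code of your own. Each camera call takes 0.05 s, during which the arm holds its last target. There are 200 camera calls.

TASK

Portion out beads for a necklace: with the scoop, carry at least four of the six beads from the wooden tray into the wooden pot, without touching beads with the fingers and without spilling any onto the table, then stand the scoop upright back on its cork mat and let go. Then close the pot: hold the lid tilted, slip its edge under the steel catch first, and lower it level until it lies flat and fully home in its recess. Leave the spool, dish, jar, bottle and mug where they are.

Things in the scene. Friction and masses are not known exactly. Their poses are not given: they have to be found in the camera images.
- scoop: aluminium bead scoop, dark wooden handle, 0.16 kg, standing flat on its mat. Origin: centre of the pan's underside; x points out of the open mouth, z up. Pan floor 92 mm (x) by 90 mm (y), 2.2 mm thick; side walls 2.5 mm thick and 30 mm high, starting 18 mm behind the lip; back wall 36 mm high at x = -46 mm. Inside width 85 mm
- scoop_grip (a point): point to grip on the scoop's handle, at x = -72 mm, z = 81 mm in the scoop's frame. The handle is a straight bar 18 mm wide (across y) by 20 mm deep that leans 25 degrees back (to -x) from upright; it runs from the back wall to a top at about x = -86 mm, z = 112 mm. Its flat sides face +y and -y
- scoop_lip (a point): middle of the front edge of the pan's underside, at x = 46 mm, z = 0 in the scoop's frame
- mat: cork mat, fixed, 180 (x) by 130 (y) by 3 mm, on which the scoop stands; origin: centre of its underside
- tray: open wooden tray, fixed, outside 230 (x) by 112 (y) by 36 mm high, walls and floor 6 mm thick; origin: centre of its underside, z up, x along its length away from the robot. Inside, the flat floor runs from x = -109 to 79 mm, 100 mm wide; from there a 45-degree slope rises to the top of the +x end wall. At the start the beads lie beyond x = 0 and the -x half is empty
- bead0: one of the six round ceramic beads, 24 mm across, 16 g; origin: its centre. They roll
- bead1: one of the six round ceramic beads, 24 mm across, 16 g; origin: its centre. They roll
- bead2: one of the six round ceramic beads, 24 mm across, 16 g; origin: its centre. They roll
- bead3: one of the six round ceramic beads, 24 mm across, 16 g; origin: its centre. They roll
- bead4: one of the six round ceramic beads, 24 mm across, 16 g; origin: its centre. They roll
- bead5: one of the six round ceramic beads, 24 mm across, 16 g; origin: its centre. They roll
- pot: heavy turned wooden pot, fixed, 120 mm across, 68 mm to its rim; origin: centre of its underside, z up. Mouth 92 mm across, inner floor 8 mm above the table. At the top a round recess 112 mm across and 6 mm deep takes the lid. A steel catch stands at its +x side (which faces roughly away from the robot); its strap reaches out to x = 64 mm
- pot_seat (a point): centre of the lid's seat, the ledge of the recess, 62 mm above the pot's underside; same axes as the pot
- pot_inside (a point): centre of the pot's inside, 30 mm above its underside; a bead lying in the pot has its centre within 43 mm of this point
- pot_catch (a point): middle of the catch's inner edge, at its underside (x = 45 mm, z = 73 mm in the pot's frame). The catch is a level steel plate 46 mm wide (y), 4 mm thick, reaching from the rim in over the recess to this edge, its underside 11 mm above the lid's seat
- lid: wooden disc lid, 106 mm across, 5 mm thick, 0.09 kg, lying flat on the table with its knob up; origin: centre of its underside, z up. An upright round knob 24 mm across and 36 mm tall stands at its centre (top 41 mm above the origin). Lowered flat it cannot pass the catch; one edge must go under the catch first
- lid_knob (a point): point to grip on the lid's knob, on its axis, 29 mm above the lid's underside
- spool: bystander, loose: wooden thread spool, 38 mm across, 50 mm tall; leave where it is. Origin: centre of its underside
- dish: bystander, loose: small white dish, 70 mm across, 28 mm tall; leave where it is. Origin: centre of its underside
- glue: bystander, loose: white bottle, 44 mm across, 110 mm tall; leave where it is. Origin: centre of its underside
- mug: bystander, loose: blue mug, 80 mm across plus a handle, 90 mm tall; leave where it is. Origin: centre of its underside
- jar: bystander, loose: glass jar with a metal cap, 60 mm across, 70 mm tall; leave where it is. Origin: centre of its underside
Mind the look-alikes: they are no part of the job. What is shaped like the pot but orange or turquoise is not meant.

How it is judged:
By the outcome, as a careful person would: the job done as asked, in the order asked, and still so for the second after the job is handed in, with the robot touching nothing.
It also fails if it takes over 72 s, if anything falls off the work surface, if the arm or the gripper's body presses on something with over 40 N, if the wrist force passes 120 N, or if a joint passes its speed limit or range.

## Working session

There is one attempt and no reset: what is moved stays moved. The work goes in short steps, each a Python script; the robot and the scene stay as the last script left them, time stands still between calls to the robot, and variables do not carry over. Pictures are saved under pics/ and viewed, at most 13 in all, crops included, and the job is handed in when it is done.

```bash
ls; mkdir -p pics
python3 - <<'E'
from plant import r
import cv2,numpy as np
o=r.get_obs(); print(o)
for n in ("side","top","wrist"):
    c=r.capture(n); cv2.imwrite(f"pics/{n}0.png",c["color"]); np.savez(f"pics/{n}0.npz",**c)
    print(n,c["intrinsics"].tolist(), np.round(c.get("extrinsics",c.get("T_tool_cam")),4).tolist())
E
```

```text
pics
{'t': 0.0, 'joint_pos': array([ 1.14340552e+00,  1.24525634e-01,  1.65169036e+00, -1.66564965e-05,
        1.36755668e+00, -8.25711998e-02]), 'dq': array([ 0.00018929,  0.00186283, -0.00112036,  0.00078833,  0.00085486,
       -0.00142052]), 'effort': array([-1.91169100e-03, -4.23602843e+01, -3.65453589e+01, -2.75469392e-04,
        6.87745938e-03,  2.92095116e-06]), 'eef_pos': array([0.2194678 , 0.61115476, 0.2300301 ]), 'tcp_rot': array([-2.67038964e-04,  1.71555152e-01,  9.85173914e-01, -1.05682602e-03]), 'force': array([ 0.42560615,  0.45624525, -0.3182653 ]), 'torque': array([-0.01926036, -0.01614092,  0.01923037]), 'finger_force': 0.0, 'gripper_width': 1.0014180330176465}
side [[382.71248428157065, 0.0, 317.5072387203726], [0.0, 382.71248428157065, 191.22863855737205], [0.0, 0.0, 1.0]] [[0.9614, -0.2156, 0.1708, 0.3831], [-0.275, -0.7425, 0.6108, -0.663], [-0.0049, -0.6342, -0.7731, 0.8892], [0.0, 0.0, 0.0, 1.0]]
top [[472.7632558192954, 0.0, 321.21509620965014], [0.0, 472.7632558192954, 194.43061206575388], [0.0, 0.0, 1.0]] [[-0.023, -0.9893, 0.1441, 0.4074], [-0.9992, 0.0274, 0.0287, -0.0153], [-0.0324, -0.1433, -0.9891, 1.1216], [0.0, 0.0, 0.0, 1.0]]
wrist [[289.4957411394718, 0.0, 319.90978929467985], [0.0, 289.4957411394718, 197.1513512340186], [0.0, 0.0, 1.0]] [[-0.0, -0.9498, -0.3127, 0.0798], [1.0, -0.0001, 0.0001, -0.0005], [-0.0001, -0.3127, 0.9498, -0.1423], [0.0, 0.0, 0.0, 1.0]]
```

View pics/top0.png

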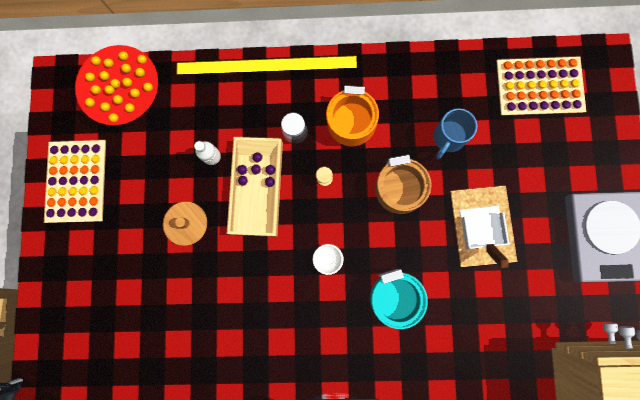

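View pics/side0.png

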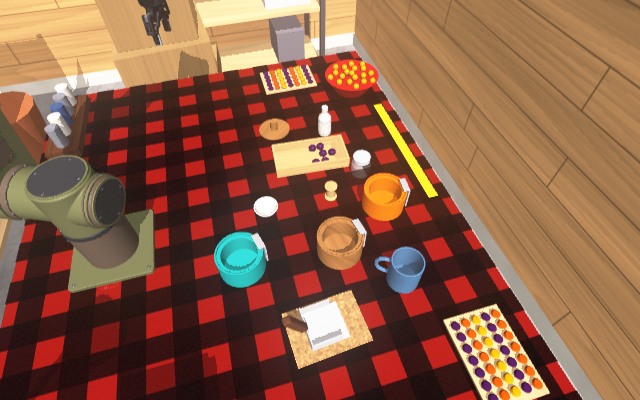

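Run:
```python
import cv2
im=cv2.imread("pics/top0.png")
def crop(u0,v0,u1,v1,k,n):
    c=cv2.resize(im[v0:v1,u0:u1],None,fx=k,fy=k,interpolation=cv2.INTER_CUBIC)
    for u in range((u0+9)//10*10,u1,10):
        cv2.putText(c,str(u),((u-u0)*k,8),0,.3,(255,255,255),1); cv2.line(c,((u-u0)*k,10),((u-u0)*k,16),(0,255,0),1)
    for v in range((v0+9)//10*10,v1,10):
        cv2.putText(c,str(v),(0,(v-v0)*k),0,.3,(255,255,255),1); cv2.line(c,(20,(v-v0)*k),(26,(v-v0)*k),(0,255,0),1)
    cv2.imwrite(n,c)
crop(370,150,525,270,5,"pics/c1.png"); crop(155,130,290,250,5,"pics/c2.png")
```

```text
(no output)
```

View pics/c1.png

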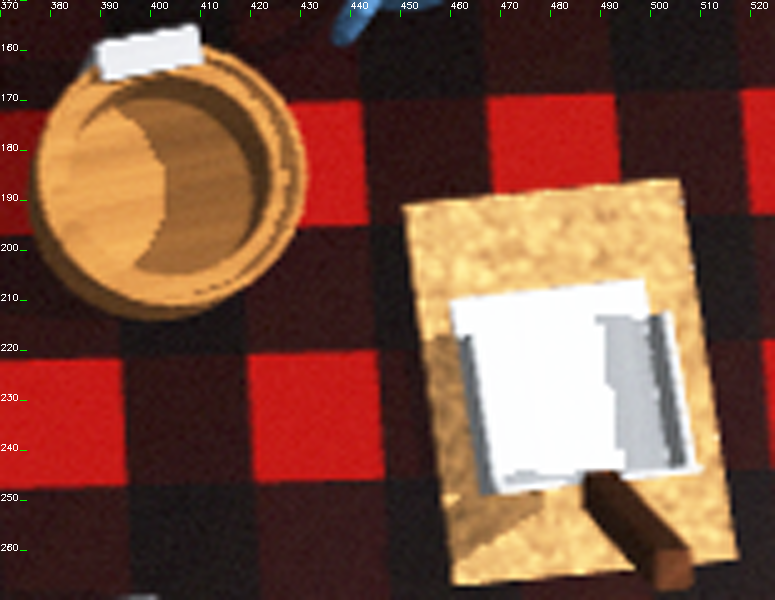

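View pics/c2.png

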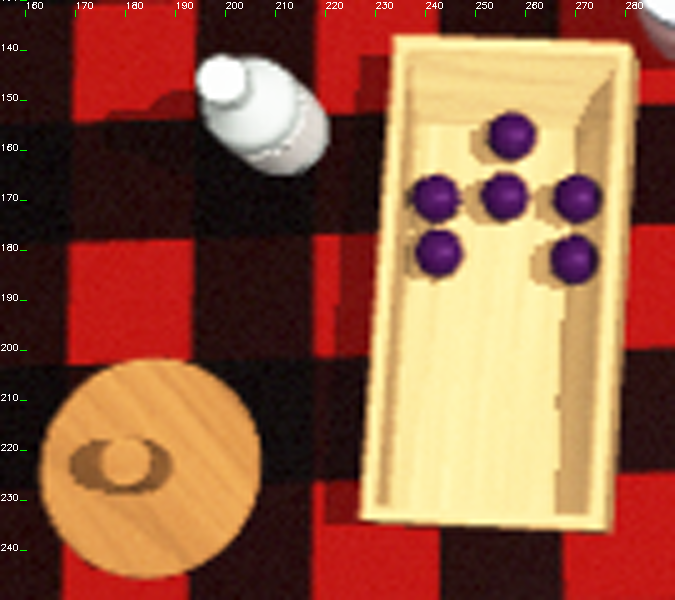

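```bash
cat > h.py <<'E'
import numpy as np, cv2
from scipy.spatial.transform import Rotation as R
def cam(n):
    c=np.load(f"pics/{n}0.npz"); return c["intrinsics"],c["extrinsics"]
def ray(K,T,uv,z):
    d=T[:3,:3]@np.linalg.solve(K,[*uv,1.]); o=T[:3,3]
    return o+d*(z-o[2])/d[2]
def q(Rm): # matrix -> wxyz
    return np.roll(R.from_matrix(Rm).as_quat(),1)
def Rm(quat): return R.from_quat(np.roll(quat,-1)).as_matrix()
E
python3 - <<'E'
from h import *
K,T=cam("top")
c=lambda P,z:np.array([ray(K,T,p,z) for p in P])
def show(n,a): print(n,np.round(a*1000,1).tolist())
tr=c([(233.6,137.2),(282.2,139),(277,236.2),(227,234)],.036); show("tray",tr); show("ctr",tr.mean(0)); print("sizes",[np.linalg.norm(tr[i]-tr[i-1]) for i in range(4)])
d=(tr[0]+tr[1]-tr[2]-tr[3]); print("tray yaw",np.degrees(np.arctan2(d[1],d[0])))
yaw=np.arctan2(d[1],d[0]); A=np.array([[np.cos(yaw),np.sin(yaw)],[-np.sin(yaw),np.cos(yaw)]])
b=c([(155+x/5,130+y/5) for x,y in[(512,137),(437,198),(505,196),(577,199),(438,253),(574,260)]],.018); show("beads in tray",(b-tr.mean(0))[:,:2]@A.T)
m=c([(451,191),(506.2,185.6),(517.6,262),(460.6,267.2)],.003); show("mat",m.mean(0)); print([np.linalg.norm(m[i]-m[i-1]) for i in range(4)]); d=m[0]+m[1]-m[2]-m[3]; print(np.degrees(np.arctan2(d[1],d[0])))
l=c([(460.4,210.2),(499.2,206.2)],.0045); show("lip",l); d=l[0]-l[1]; print(np.linalg.norm(d)); ys=np.arctan2(-d[0],d[1]); print("scoop yaw",np.degrees(ys))
f=np.array([np.cos(ys),np.sin(ys),0]); show("scoop org",l.mean(0)-.046*f); show("htop pred",l.mean(0)-.132*f); show("htop meas",c([(504.4,263.4)],.115))
p=c([(404.6,184.8)],.068)[0]; show("pot",p); k=c([(400.4,164.4),(399.2,157)],.077); show("catch",k); e=k.mean(0)-p; print(np.degrees(np.arctan2(e[1],e[0])),np.linalg.norm((k-p)[:,:2],axis=1))
show("lid",c([(185,223.6)],.005)); show("knobtop",c([(155+126/5,130+463/5)],.041))
show("spool",c([(324,172)],.05)); show("dish",c([(327.5,259)],.02))
E
```

```text
tray [[708.7, 221.4, 36.0], [700.6, 105.5, 36.0], [471.3, 120.1, 36.0], [479.2, 235.8, 36.0]]
ctr [590.0, 170.7, 36.0]
sizes [np.float64(0.2299235929701152), np.float64(0.11610284478797257), np.float64(0.2298031197825178), np.float64(0.11602036092131772)]
tray yaw -3.62051562784865
beads in tray [[72.1, 1.5], [41.2, 35.8], [43.2, 3.2], [42.9, -31.4], [14.5, 33.6], [13.4, -31.6]]
mat [485.0, -362.0, 3.0]
[np.float64(0.17936595040659403), np.float64(0.13070304528045606), np.float64(0.17982358327210946), np.float64(0.13169488604745747)]
3.6657379317320085
lip [[523.5, -309.8, 4.5], [530.5, -400.8, 4.5]]
0.09126500022649675
scoop yaw 4.422740380060133
scoop org [481.1, -358.9, 4.5]
htop pred [395.4, -365.5, 4.5]
htop meas [[398.3, -364.2, 115.0]]
pot [577.5, -172.6, 68.0]
catch [[622.6, -164.1, 77.0], [639.6, -162.2, 77.0]]
9.959365385213532 [0.04590826 0.06300072]
lid [[508.6, 344.2, 5.0]]
knobtop [[508.0, 343.8, 41.0]]
spool [[615.5, 8.2, 50.0]]
dish [[416.8, 5.6, 20.0]]
```

```bash
cat >> h.py <<'E'
AL=np.radians(25)
yt=np.radians(-3.6); TC=np.array([.590,.1707])
ys=np.radians(4.2); SC=np.array([.4815,-.3592,.003])
yp=np.radians(9); PC=np.array([.5775,-.1726])
def tray(x,z,y=0): return np.array([TC[0]+x*np.cos(yt)-y*np.sin(yt),TC[1]+x*np.sin(yt)+y*np.cos(yt),z])
def pot(x,z,y=0): return np.array([PC[0]+x*np.cos(yp)-y*np.sin(yp),PC[1]+x*np.sin(yp)+y*np.cos(yp),z])
def tcp(yaw,phi,pos,ref,grip,al,fwd=.019):
    """object pose (yaw, pitch phi deg mouth/+x edge down, point ref of the object at pos) -> TCP pos, quat"""
    W=R.from_euler("ZY",[yaw,np.radians(phi)]).as_matrix()
    z=np.array([np.sin(al),0,-np.cos(al)]); y=np.array([0,1.,0]); Rt=np.c_[np.cross(y,z),y,z]
    return pos+W@(np.array(grip)+fwd*z-np.array(ref)), q(W@Rt)
def scoop(lip,yaw,phi,back=0): # back: retreat along tool
    return tcp(yaw,phi,lip,(.046,0,0),(-.072,0,.081),AL,.019-back)
def lidp(c,yaw,phi,back=0): # c: centre of underside
    return tcp(yaw,phi,c,(0,0,0),(0,0,.029),0,.019-back)
SL=SC+.046*np.array([np.cos(ys),np.sin(ys),0]) # lip when standing on mat
LC=np.array([.5083,.344,0])
E
python3 - <<'E'
from h import *
from plant import r
W={"grip":scoop(SL,ys,0),"app":scoop(SL,ys,0,.09),"lift":scoop(SL+[0,0,.1],ys,0),
"trayabove":scoop(tray(-.008,.13),yt,3),"tray0":scoop(tray(-.008,.0065),yt,3),"push":scoop(tray(.077,.0065),yt,2),
"tilt":scoop(tray(.097,.029),yt,-12),"up":scoop(tray(.1,.15),yt,-20),
"potup":scoop(pot(-.018,.15),yp,-20),"p0":scoop(pot(-.018,.08),yp,0),"p40":scoop(pot(-.018,.075),yp,45),
"lid":lidp(LC,yp,0),"lidup":lidp(LC+[0,0,.1],yp,0),"lidtilt":lidp(pot(-.015,.1),yp,15),"lid0":lidp(pot(0,.062),yp,0)}
for k,(p,o) in W.items():
    j=r.inverse_kinematics(p,o); print(k,np.round(p,3),None if j is None else np.round(j,2))
E
```

```text
grip [ 0.418 -0.364  0.067] None
app [ 0.38  -0.367  0.148] None
lift [ 0.418 -0.364  0.167] [-1.   -0.19  2.11  0.44  1.05 -2.84]
trayabove [0.476 0.178 0.199] [ 0.33 -0.39  2.2  -0.17  0.98 -1.11]
tray0 [0.476 0.178 0.076] [ 0.33 -0.23  2.31 -0.22  0.72 -1.04]
push [0.559 0.173 0.074] [ 0.27 -0.05  2.15 -0.21  0.67 -1.1 ]
tilt [0.566 0.172 0.069] [ 0.31 -0.09  2.27 -0.57  0.41 -0.74]
up [0.565 0.172 0.172] [ 0.33 -0.3   2.29 -0.62  0.49 -0.72]
potup [ 0.436 -0.195  0.172] None
p0 [ 0.451 -0.193  0.144] [-0.7  -0.38  2.3   0.4   0.96 -2.61]
p40 [ 0.527 -0.181  0.198] [-0.34  0.14  1.72 -0.17  1.59 -2.05]
lid [0.508 0.344 0.01 ] [ 0.51  0.28  1.88 -0.    0.99 -1.22]
lidup [0.508 0.344 0.11 ] [ 0.51  0.15  1.84 -0.    1.16 -1.22]
lidtilt [ 0.565 -0.175  0.11 ] [-0.33  0.25  1.74 -0.12  1.39 -2.02]
lid0 [ 0.578 -0.173  0.072] [-0.38  0.17  1.88 -0.    1.09 -2.11]
```

```bash
python3 - <<'E'
import re
s=open('h.py').read()
s=s.replace("AL=np.radians(25)","AL=np.radians(25); FL=True").replace("return pos+W@(np","if FL: Rt=Rt*[-1,-1,1]\n    return pos+W@(np")
open('h.py','w').write(s)
E
python3 - <<'E'
import h
from h import *
from plant import r
def pts(ypo): 
    h.yp=ypo
    return {"grip":scoop(SL,ys,0),"app":scoop(SL,ys,0,.09),"lift":scoop(SL+[0,0,.1],ys,0),
"trayabove":scoop(tray(-.008,.13),yt,3),"tray0":scoop(tray(-.008,.0065),yt,3),"push":scoop(tray(.077,.0065),yt,2),
"tilt":scoop(tray(.097,.029),yt,-12),"up":scoop(tray(.1,.15),yt,-20)}
def pour(y): 
    f=np.array([np.cos(y),np.sin(y),0]); P=np.array([*PC,0])-.018*f
    return {f"potup{y:.1f}":scoop(P+[0,0,.15],y,-20),"p0":scoop(P+[0,0,.08],y,0),"p45":scoop(P+[0,0,.075],y,45)}
for h.FL in (True,False):
  for a in (0,12,25):
    h.AL=np.radians(a); print("FL",h.FL,"alpha",a)
    W=pts(yp)
    for y in (.16,-.3,-.8): W.update(pour(y))
    for k,(p,o) in W.items():
        j=r.inverse_kinematics(p,o); print("  ",k,None if j is None else np.round(j,2).tolist(), end="")
    print()
h.FL=True
for n,w in {"lid":lidp(LC,yp,0),"lidt":lidp(pot(-.015,.1),yp,15),"lid0":lidp(pot(0,.062),yp,0)}.items(): print(n,np.round(r.inverse_kinematics(*w),2))
E
```

```text
FL True alpha 0
   grip [-0.82, 0.07, 2.01, -0.0, 1.07, 0.67]   app [-0.82, -0.04, 1.95, -0.0, 1.23, 0.67]   lift [-0.82, -0.05, 1.94, -0.0, 1.25, 0.67]   trayabove [0.25, -0.16, 1.99, 0.02, 1.36, 1.88]   tray0 [0.25, -0.02, 2.08, 0.02, 1.13, 1.87]   push [0.21, 0.14, 1.92, 0.01, 1.12, 1.84]   tilt [0.24, 0.04, 2.05, -0.08, 0.85, 1.92]   up [0.26, -0.16, 2.06, -0.14, 0.9, 1.96]   potup0.2 [-0.7, -0.42, 2.27, 0.3, 1.08, 0.6]   p0 [-0.26, -0.17, 2.09, -0.0, 1.22, 2.11]   p45 [-0.46, 0.37, 1.55, 0.26, 1.97, 1.92]   potup-0.3 [-0.43, -0.54, 2.35, 0.05, 0.99, 1.41]   potup-0.8 [-0.13, -0.39, 2.25, -0.25, 1.02, 2.35]
FL True alpha 12
   grip [-0.91, -0.0, 2.09, 0.21, 0.95, 0.47]   app [-0.94, -0.14, 2.06, 0.2, 1.12, 0.48]   lift [-0.91, -0.13, 2.02, 0.19, 1.13, 0.52]   trayabove [0.28, -0.28, 2.09, -0.06, 1.18, 1.94]   tray0 [0.28, -0.13, 2.19, -0.07, 0.94, 1.95]   push [0.23, 0.04, 2.03, -0.06, 0.9, 1.9]   tilt [0.27, -0.04, 2.16, -0.23, 0.63, 2.06]   up [0.29, -0.24, 2.18, -0.29, 0.7, 2.1]   potup0.2 [-0.8, -0.5, 2.36, 0.54, 1.0, 0.38]   p0 [-0.2, -0.26, 2.18, -0.13, 1.05, 2.22]   p45 [-
[... 1987 characters left out ...]
-0.04, -0.46, 2.34, -0.48, 0.9, -0.58]
FL False alpha 25
   grip None   app None   lift [-1.0, -0.19, 2.11, 0.44, 1.05, -2.84]   trayabove [0.33, -0.39, 2.2, -0.17, 0.98, -1.11]   tray0 [0.33, -0.23, 2.31, -0.22, 0.72, -1.04]   push [0.27, -0.05, 2.15, -0.21, 0.67, -1.1]   tilt [0.31, -0.09, 2.27, -0.57, 0.41, -0.74]   up [0.33, -0.3, 2.29, -0.62, 0.49, -0.72]   potup0.2 None   p0 [-0.13, -0.35, 2.28, -0.35, 0.89, -0.72]   p45 [-0.41, 0.14, 1.72, 0.13, 1.61, -1.19]   potup-0.3 [-0.48, -0.83, 2.6, 0.23, 0.61, -1.89]   potup-0.8 [0.05, -0.49, 2.42, -0.82, 0.81, -0.27]
lid [ 0.51  0.28  1.88 -0.    0.99  1.92]
lidt [-0.33  0.25  1.74 -0.12  1.39  1.12]
lid0 [-0.38  0.17  1.88 -0.    1.09  1.03]
```

```bash
sed -i 's/AL=np.radians(25)/AL=np.radians(12)/' h.py
cat >> h.py <<'E'
from plant import r
def go(w,vel=.15): r.movel(w[0],vel=vel,rot=w[1])
def st(n=""):
    o=r.get_obs(); print(n,"t %.1f"%o["t"],"F",np.round(o["force"],1),"ff %.1f"%o["finger_force"],"w %.3f"%o["gripper_width"],"p",np.round(o["eef_pos"],4)); return o
E
python3 - <<'E'
from h import *
a=scoop(SL,ys,0,.14); r.move_pose(*a); st()
go(scoop(SL,ys,0,.07),.2); go(scoop(SL,ys,0),.12); st("at")
c=r.capture("wrist"); cv2.imwrite("pics/w1.png",c["color"])
r.set_gripper(0.0,80); st("grip")
go(scoop(SL+[0,0,.10],ys,0),.12); st("lift")
c=r.capture("wrist"); cv2.imwrite("pics/w2.png",c["color"])
cv2.imwrite("pics/w12.png",np.vstack([cv2.resize(cv2.imread(f"pics/w{i}.png"),(480,300)) for i in (1,2)]))
E
```

```text
t 3.6 F [-0.7  0.   0.6] ff 0.0 w 0.997 p [ 0.385  -0.366   0.2024]
at t 4.8 F [0.7 0.6 0. ] ff 0.0 w 0.999 p [ 0.4141 -0.3648  0.0664]
grip t 5.5 F [-1.2  1.6  3.4] ff 78.1 w 0.201 p [ 0.4138 -0.3641  0.0658]
lift t 6.5 F [-0.3 -0.8 -1.6] ff 77.3 w 0.200 p [ 0.4131 -0.3636  0.1642]
```

View pics/w12.png

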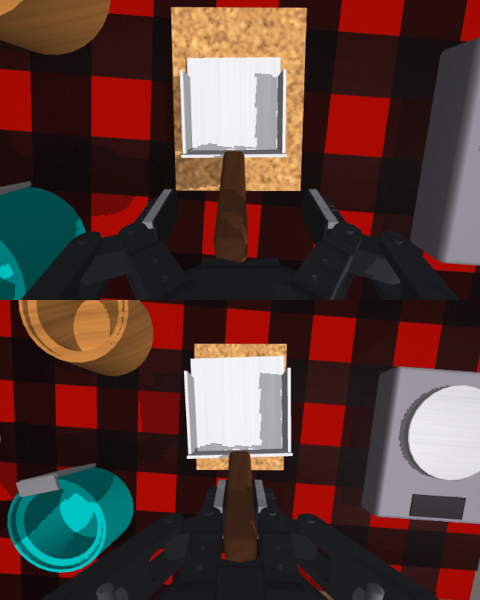

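Run:
```python
from h import *
c=r.capture("wrist"); K,Tc=c["intrinsics"],c["T_tool_cam"]
# expected lip corners (top of floor) and wall rear in image
z=np.array([np.sin(AL),0,-np.cos(AL)]); y=np.array([0,1.,0]); Rt=np.c_[np.cross(y,z),y,z]*[-1,-1,1]
t0=np.array([-.072,0,.081])+.019*z
for p in [(.046,.045,.0022),(.046,-.045,.0022),(-.046,.045,.030),(-.046,-.045,.030)]:
    pt=Rt.T@(np.array(p)-t0); pc=Tc[:3,:3].T@(pt-Tc[:3,3]); u=K@pc; print(p,np.round(u[:2]/u[2],1))
g=cv2.cvtColor(c["color"],cv2.COLOR_BGR2GRAY)
print("bright rows col 315",np.where(g[:,300]>200)[0][[0,-1]]); print("cols row 85",np.where(g[90,230:400]>180)[0][[0,-1]]+230)
go(scoop(SL+[0,0,.18],ys,0),.3)
r.move_pose(*scoop(tray(-.008,.16),yt,3)); st("above tray")
go(scoop(tray(-.008,.05),yt,3),.2); st()
c=r.capture("top"); cv2.imwrite("pics/t1.png",cv2.resize(c["color"][110:260,180:330],None,fx=4,fy=4))
```

```text
(0.046, 0.045, 0.0022) [256.3  74.6]
(0.046, -0.045, 0.0022) [381.7  74.6]
(-0.046, 0.045, 0.03) [250.4 207. ]
(-0.046, -0.045, 0.03) [387.5 207. ]
bright rows col 315 [ 77 207]
cols row 85 [255 386]
above tray t 9.0 F [-0.9  0.5 -2.1] ff 77.6 w 0.200 p [0.4718 0.1776 0.2281]
 t 9.7 F [ 1.  -0.  -0.6] ff 77.5 w 0.200 p [0.4725 0.1781 0.1194]
```

View pics/t1.png

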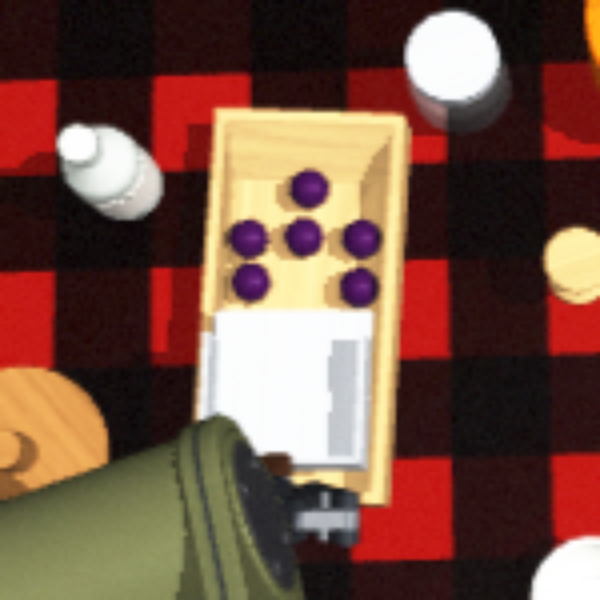

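Run:
```python
from h import *
K,T=cam("top")
l=np.array([ray(K,T,p,.0515) for p in [(233.5,187.5),(273.2,187.5)]]); print("lip mid",np.round(l.mean(0),4),"want",np.round(tray(-.008,.05),4),"w",np.linalg.norm(l[0]-l[1]))
go(scoop(tray(-.008,.012),yt,3),.1); o=st("low"); f0=o["force"]
for z in (.009,.0075,.0065,.0055):
    go(scoop(tray(-.008,z),yt,3),.03); o=st(f"z{z}")
    if o["force"][2]-f0[2]>4 or np.linalg.norm((o["force"]-f0)[:2])>6: break
```

```text
lip mid [0.5837 0.1718 0.0515] want [0.582  0.1712 0.05  ] w 0.09194869234475862
low t 10.3 F [ 0.5 -0.5 -1.2] ff 77.5 w 0.202 p [0.472  0.1783 0.0808]
z0.009 t 10.5 F [ 0.3  0.3 -1.8] ff 77.5 w 0.203 p [0.4719 0.1783 0.0778]
z0.0075 t 10.8 F [ 0.3  0.  -1.3] ff 77.5 w 0.205 p [0.4716 0.1781 0.0758]
z0.0065 t 11.0 F [-0.  -0.4 -1.1] ff 77.5 w 0.199 p [0.4717 0.1781 0.0748]
z0.0055 t 11.3 F [-1.7 -0.9  0.9] ff 78.2 w 0.205 p [0.472  0.1783 0.0743]
```

Run:
```python
from h import *
go(scoop(tray(.060,.0058),yt,3),.15); st("mid")
go(scoop(tray(.0755,.0062),yt,2),.08); st("end")
c=r.capture("wrist"); cv2.imwrite("pics/w3.png",c["color"])
go(scoop(tray(.084,.0145),yt,-4),.06); go(scoop(tray(.094,.026),yt,-11),.06); st("tilt")
r.hold(.3)
c2=r.capture("wrist"); cv2.imwrite("pics/w4.png",np.vstack([c["color"][0:300,140:500],c2["color"][0:300,140:500]]))
```

```text
mid t 11.9 F [1.8 0.5 0.1] ff 77.6 w 0.200 p [0.5397 0.1739 0.0741]
end t 12.2 F [ 0.7 -0.7 -0.6] ff 77.6 w 0.199 p [0.5535 0.1731 0.0725]
tilt t 12.8 F [-0.3 -0.1 -2.7] ff 78.0 w 0.205 p [0.5587 0.1724 0.0645]
```

View pics/w4.png

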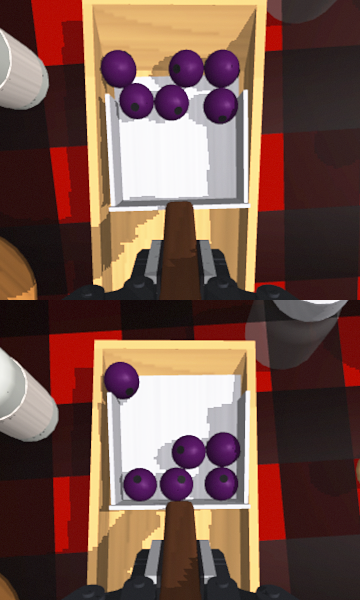

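```bash
cat >> h.py <<'E'
def beads(name="wrist",sv=None):
    im=r.capture(name)["color"]; 
    if sv: cv2.imwrite(f"pics/{sv}.png",im)
    hs=cv2.cvtColor(im,cv2.COLOR_BGR2HSV); m=cv2.inRange(hs,(130,90,25),(165,255,255)); m=cv2.morphologyEx(m,cv2.MORPH_OPEN,np.ones((3,3)))
    n,_,s,c=cv2.connectedComponentsWithStats(m); return [(*np.round(c[i]).astype(int).tolist(),int(s[i,4])) for i in range(1,n) if s[i,4]>30]
E
python3 - <<'E'
from h import *
print(beads())
go(scoop(tray(.094,.026,.0045),yt,-11),.03); st(); r.hold(.4); print(beads(sv="w5"))
E
```

```text
[(261, 79, 935), (362, 166, 1678), (329, 152, 824), (280, 184, 801), (316, 184, 796)]
 t 13.5 F [-0.   1.  -2.4] ff 78.0 w 0.200 p [0.5605 0.1773 0.0655]
[(351, 161, 2485), (285, 151, 845), (279, 184, 802), (316, 184, 796)]
```

Run:
```python
from h import *
go(scoop(tray(.096,.045,.002),yt,-16),.08); go(scoop(tray(.096,.16,0),yt,-20),.15); st("up"); print(beads(sv="w6"))
f=lambda z,phi,x=-.018:scoop(np.array([PC[0]+x,PC[1],z]),0,phi)
go(f(.16,-20),.18); st("overpot"); print(beads())
go(f(.112,-18),.1); print(beads(sv="w7"))
cv2.imwrite("pics/w67.png",np.vstack([cv2.imread(f"pics/w{i}.png")[0:300,60:560] for i in (6,7)]))
```

```text
up t 15.1 F [ 0.4 -0.5 -2.7] ff 78.1 w 0.199 p [0.5568 0.1725 0.1782]
[(318, 164, 4117), (362, 184, 794)]
overpot t 17.3 F [-0.2  0.9 -2.4] ff 78.1 w 0.199 p [ 0.4311 -0.1722  0.1796]
[(514, 14, 166), (533, 14, 168), (551, 14, 173), (570, 14, 177), (589, 14, 179), (607, 14, 183), (626, 14, 193), (326, 164, 4129), (318, 184, 792)]
[(362, 165, 1673), (301, 163, 2447), (318, 184, 795)]
```

View pics/w67.png

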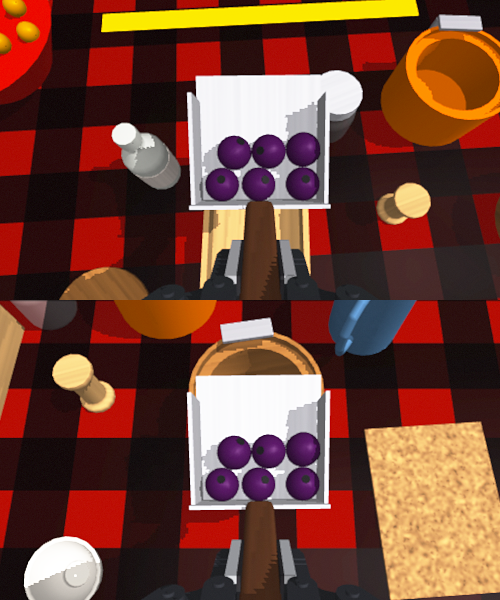

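Run:
```python
from h import *
f=lambda z,phi,x=-.018:scoop(np.array([PC[0]+x,PC[1],z]),0,phi)
go(f(.086,-6),.06); go(f(.076,0),.05); st(); go(f(.075,5),.03); r.hold(.4); print(beads())
go(f(.076,14),.04); print(beads()); go(f(.077,30),.05); go(f(.078,45),.06); r.hold(.3); st(); print(beads(sv="w8"))
go(f(.16,40),.2); go(f(.2,0,-.06),.2); print(beads()); c=r.capture("top"); cv2.imwrite("pics/t2.png",c["color"]); print(beads("top"))
```

```text
t 18.6 F [-0.7  0.  -3.3] ff 78.2 w 0.205 p [ 0.4455 -0.1724  0.1384]
[(328, 62, 3957)]
[(311, 16, 1296), (348, 34, 614)]
 t 22.2 F [ 0.   0.5 -2. ] ff 78.3 w 0.205 p [ 0.5226 -0.1726  0.2031]
[(351, 4, 184), (316, 52, 1775)]
[(314, 44, 515), (338, 56, 242)]
[(519, 75, 48), (530, 74, 46), (541, 74, 45), (552, 73, 50), (563, 73, 48), (574, 73, 48), (508, 75, 47), (555, 104, 50), (566, 104, 45), (577, 104, 52), (511, 106, 45), (522, 106, 50), (533, 105, 49), (544, 105, 49), (75, 149, 48), (85, 148, 43), (96, 148, 45), (54, 149, 48), (64, 149, 44), (403, 176, 194), (52, 181, 48), (62, 180, 47), (73, 180, 45), (84, 180, 48), (94, 179, 48), (406, 199, 120), (50, 213, 49), (61, 212, 48), (71, 212, 46), (82, 212, 47), (92, 211, 52)]
```

Run:
```python
from h import *
r.move_pose(*scoop(SL+[0,0,.15],ys,0)); go(scoop(SL+[0,0,.025],ys,0),.25); go(scoop(SL+[0,0,.004],ys,0),.05); o=st("near"); f0=o["force"][2]
for dz in (.002,.0007,-.0004,-.0012):
    go(scoop(SL+[0,0,dz],ys,0),.03); o=st(f"dz{dz}")
    if o["force"][2]-f0>2.5: break
r.set_gripper(1.0); st("open")
go(scoop(SL+[0,0,dz],ys,0,.12),.15)
r.move_pose(*lidp(pot(-.03,.26),yp,0)); r.hold(.2)
o=r.get_obs(); c=r.capture("wrist"); np.savez("pics/wp.npz",p=o["eef_pos"],q=o["tcp_rot"],**c); cv2.imwrite("pics/w9.png",c["color"])
print(o["t"],o["eef_pos"])
t=r.capture("top")["color"]
a=cv2.resize(c["color"][60:400,120:520],(800,680))[:360]; b=cv2.resize(t[150:270,380:525],None,fx=2,fy=2)
cv2.imwrite("pics/v9.png",np.vstack([a,np.pad(b,((0,0),(0,800-b.shape[1]),(0,0)))]))
```

```text
near t 25.8 F [-0.5 -0.4 -0.5] ff 78.3 w 0.199 p [ 0.4135 -0.3641  0.0691]
dz0.002 t 26.1 F [-0.7 -0.5 -1.9] ff 78.3 w 0.197 p [ 0.4137 -0.3642  0.0675]
dz0.0007 t 26.3 F [ 0.6 -1.3 -1.3] ff 78.3 w 0.196 p [ 0.4136 -0.3641  0.0661]
dz-0.0004 t 26.6 F [-1.5  0.8  2.4] ff 78.6 w 0.200 p [ 0.4138 -0.3644  0.0656]
open t 27.2 F [-0.4 -0.5  0.9] ff 0.0 w 0.998 p [ 0.4136 -0.3642  0.065 ]
29.425 [ 0.54696678 -0.17844428  0.26926009]
```

View pics/v9.png

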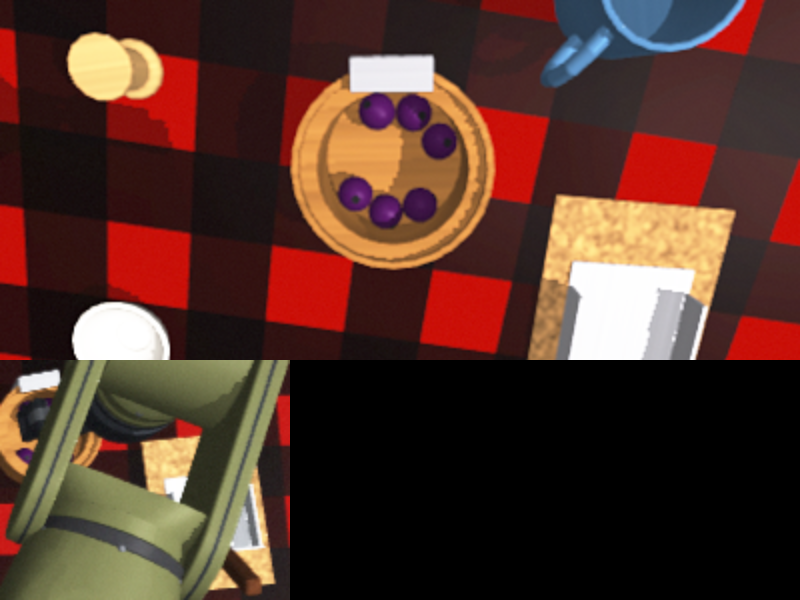

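Run:
```python
from h import *
d=np.load("pics/wp.npz"); T=np.eye(4); T[:3,:3]=Rm(d["q"]); T[:3,3]=d["p"]; T=T@d["T_tool_cam"]; K=d["intrinsics"]
c=lambda px,z:ray(K,T,(120+px[0]/2,60+px[1]/2),z)
# outer-rim points -> circle by least squares (radius known 60 mm)
P=np.array([c(p,.068) for p in [(291,170),(495,168),(393,269),(320,239),(464,241),(306,118),(481,117)]])
s=np.linalg.lstsq(np.c_[2*P[:,:2],np.ones(len(P))],(P[:,:2]**2).sum(1),rcond=None)[0]
print("pot",s[:2],"r",np.sqrt(s[2]+s[0]**2+s[1]**2))
k=[c(p,.077) for p in [(349,92),(434,91),(434,55),(349,57)]]
e=k[0]-k[1]; print("width",np.linalg.norm(e),"yaw from edge",np.degrees(np.arctan2(-e[0],e[1])))
m=(k[0]+k[1])/2; v=m[:2]-s[:2]; print("catch inner",m,"dist",np.linalg.norm(v),"yaw",np.degrees(np.arctan2(v[1],v[0])))
```

```text
pot [ 0.57601108 -0.17051331] r 0.05978945751551507
width 0.04683410285145113 yaw from edge 9.515387241652004
catch inner [ 0.62164031 -0.16269267  0.077     ] dist 0.046294587289409835 yaw 9.725733020393298
```

```bash
sed -i 's/^yp=.*/yp=np.radians(9.6); PC=np.array([.5768,-.1715])/' h.py; sed -i 's/; PC=np.array(\[.5775.*$/; PC=np.array([.5768,-.1715])/; s/yp=np.radians(9);/yp=np.radians(9.6);/' h.py; grep -n "yp=" h.py
cat >> h.py <<'E'
def disc(z,lo=(8,60,90),hi=(24,255,255)):
    o=r.get_obs(); c=r.capture("wrist"); T=np.eye(4); T[:3,:3]=Rm(o["tcp_rot"]); T[:3,3]=o["eef_pos"]; T=T@c["T_tool_cam"]
    m=cv2.inRange(cv2.cvtColor(c["color"],cv2.COLOR_BGR2HSV),lo,hi); cs,_=cv2.findContours(m,cv2.RETR_EXTERNAL,cv2.CHAIN_APPROX_NONE)
    out=[]
    for k in cs:
        if cv2.contourArea(k)<1500: continue
        P=np.array([ray(c["intrinsics"],T,p,z)[:2] for p in k[:,0]],dtype=np.float32); (x,y),rad=cv2.minEnclosingCircle(P); out.append(np.round([x,y,rad],4).tolist())
    return c["color"],out
E
python3 - <<'E'
from h import *
go(lidp(pot(-.03,.26),yp,0)); r.move_pose(*lidp(LC+[-.03,0,.2],yp,0)); r.hold(.2); im,o=disc(.005); cv2.imwrite("pics/w10.png",im); print(o); st()
E
```

```text
14:yp=np.radians(9.6); PC=np.array([.5768,-.1715])
[[0.5092, 0.347, 0.0533], [0.5879, 0.1565, 0.1357], [0.5745, 0.6185, 0.0895]]
 t 31.9 F [ 0.4 -0.7 -0. ] ff 0.0 w 0.998 p [0.4788 0.3434 0.2101]
```

```bash
cat >> h.py <<'E'
LG=np.array([.5089,.346,0])
def lide(xe,ze,phi,y=0):
    a=np.radians(phi); return lidp(pot(xe-.053*np.cos(a),ze+.053*np.sin(a),y),yp,phi)
E
python3 - <<'E'
from h import *
go(lidp(LG+[0,0,.06],yp,0),.25); go(lidp(LG+[0,0,.001],yp,0),.1); st("at")
r.set_gripper(0.0,60); st("grip")
go(lidp(LG+[0,0,.14],yp,0),.2); st("lift")
go(lide(.036,.13,15),.3); go(lide(.036,.09,15),.15); r.hold(.2); st("above pot")
c=r.capture("wrist"); cv2.imwrite("pics/w11.png",c["color"]); s=r.capture("side")["color"]
cv2.imwrite("pics/v11.png",np.vstack([cv2.resize(c["color"][40:400,120:560],None,fx=1,fy=1)[:330],cv2.resize(s[200:290,280:400],(440,270),interpolation=cv2.INTER_CUBIC)]))
E
```

```text
at t 33.4 F [0.8 0.3 0.8] ff 0.0 w 1.002 p [0.5093 0.3462 0.0113]
grip t 34.0 F [-1.   0.4  3. ] ff 58.9 w 0.262 p [0.5093 0.3462 0.0116]
lift t 34.8 F [-0.2 -0.8 -0.8] ff 58.7 w 0.261 p [0.5079 0.3454 0.1481]
above pot t 37.4 F [-1.  -0.1 -0. ] ff 58.7 w 0.260 p [ 0.5652 -0.1738  0.1148]
```

View pics/v11.png

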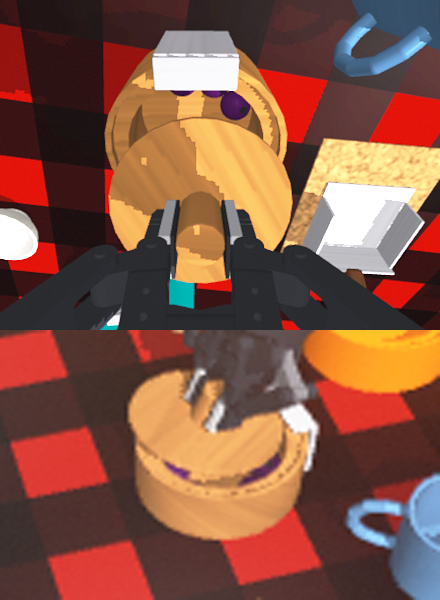

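Run:
```python
from h import *
go(lide(.036,.070,15),.08); f0=st("hover")["force"]
ok=True
for z in (.0675,.0655):
    go(lide(.036,z,15),.03); d=st(f"ze{z}")["force"]-f0
for x in (.040,.044,.048,.050,.052,.0535):
    go(lide(x,.0655,15),.04); o=st(f"xe{x}")
    if np.linalg.norm((o["force"]-f0))>5: print("contact"); break
c=r.capture("wrist"); cv2.imwrite("pics/w12b.png",c["color"])
```

```text
hover t 37.9 F [-0.2  0.1 -1. ] ff 58.7 w 0.259 p [ 0.5635 -0.1733  0.092 ]
ze0.0675 t 38.1 F [-0.   0.5 -0.2] ff 58.7 w 0.264 p [ 0.5644 -0.1736  0.0909]
ze0.0655 t 38.4 F [-0.2  0.2 -1.2] ff 58.7 w 0.264 p [ 0.5643 -0.1736  0.0888]
xe0.04 t 38.6 F [ 0.8  0.  -0.4] ff 58.7 w 0.256 p [ 0.5687 -0.1729  0.089 ]
xe0.044 t 38.9 F [ 0.4 -0.2 -1. ] ff 58.7 w 0.262 p [ 0.5725 -0.1722  0.0889]
xe0.048 t 39.1 F [-0.6  0.7 -0.2] ff 58.7 w 0.262 p [ 0.5764 -0.1716  0.0889]
xe0.05 t 39.4 F [ 0.4  0.7 -1. ] ff 58.7 w 0.262 p [ 0.5783 -0.1713  0.0889]
xe0.052 t 39.6 F [ 0.4  0.6 -0.7] ff 58.7 w 0.264 p [ 0.5802 -0.1709  0.0889]
xe0.0535 t 39.9 F [-0.3 -0.7 -1.2] ff 58.7 w 0.258 p [ 0.5817 -0.1707  0.0889]
```

Run:
```python
from h import *
f0=r.get_obs()["force"]
for x,z,p in ((.0535,.065,10),(.0532,.0648,6),(.053,.0645,3),(.053,.0645,0),(.053,.0635,0),(.053,.0628,0),(.053,.062,0),(.053,.0612,0)):
    go(lide(x,z,p),.03); o=st(f"phi{p} z{z}")
    if np.linalg.norm(o["force"]-f0)>6: print("contact"); break
c=r.capture("wrist"); cv2.imwrite("pics/w13.png",c["color"])
```

```text
phi10 z0.065 t 40.2 F [ 0.5  0.2 -0.3] ff 58.8 w 0.261 p [ 0.5793 -0.1711  0.0842]
phi6 z0.0648 t 40.5 F [ 0.3 -0.5 -0.8] ff 58.8 w 0.260 p [ 0.5781 -0.1713  0.0804]
phi3 z0.0645 t 40.8 F [ 0.4  0.2 -0.4] ff 58.9 w 0.261 p [ 0.5773 -0.1714  0.0773]
phi0 z0.0645 t 41.0 F [ 0.2 -0.1 -0.8] ff 58.9 w 0.266 p [ 0.5767 -0.1716  0.0745]
phi0 z0.0635 t 41.3 F [ 0.6  0.4 -1. ] ff 58.9 w 0.262 p [ 0.5773 -0.1716  0.0737]
phi0 z0.0628 t 41.5 F [-2.3  0.7  3.6] ff 59.4 w 0.261 p [ 0.5773 -0.1716  0.0736]
phi0 z0.062 t 41.8 F [-3.3  1.5  8.4] ff 60.1 w 0.262 p [ 0.5773 -0.1716  0.0736]
contact
```

Run:
```python
from h import *
r.set_gripper(0.7); r.hold(.2); st("open")
p=r.get_obs()["eef_pos"]; r.movel(p+[0,0,.06],.1); r.movel(p+[-.03,0,.19],.25); r.hold(.2)
im,o=disc(.067); print(o); st(); s=r.capture("side")["color"]
cv2.imwrite("pics/v14.png",np.vstack([cv2.resize(im[40:300,120:520],(600,390)),cv2.resize(s[200:270,280:420],(600,210),interpolation=cv2.INTER_CUBIC)]))
```

```text
open t 42.5 F [ 0.1 -0.3  0.2] ff 0.0 w 0.701 p [ 0.5768 -0.1715  0.0719]
[[0.5258, -0.3252, 0.0788], [0.5769, -0.1696, 0.0609], [0.707, -0.0731, 0.0522], [0.5876, 0.1334, 0.1174]]
 t 44.1 F [-0.1 -0.2 -0.8] ff 0.0 w 0.699 p [ 0.5461 -0.1711  0.2594]
```

View pics/v14.png

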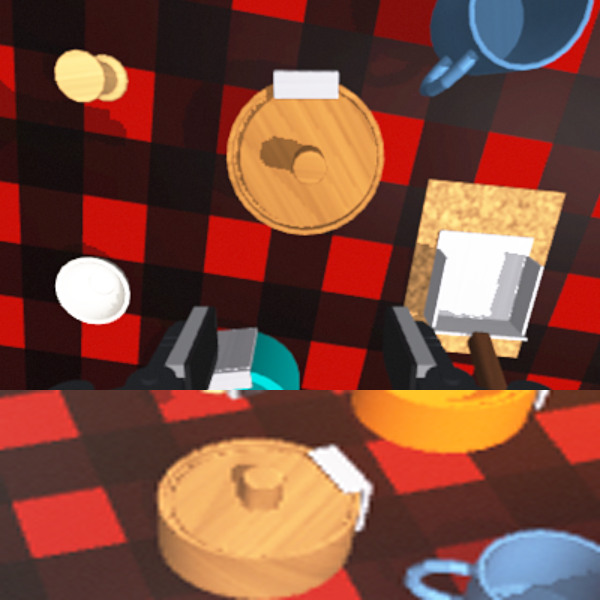

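The wrist view shows the lid flush and concentric inside the rim, centred near (305,157), with its edge under the catch. The side view agrees, and the scoop stands on its mat with the bystanders in place.

```bash
python3 -c "
from plant import r
print(r.job_done())"
```

```text
the job is handed in; nothing more can be done
None
```

I handed the job in at about 44 s of the 72 s limit: all six beads are in the pot, the scoop stands upright on its mat, and the lid lies flat and fully home under the catch; no verdict came back.

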